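Load the dry block heater and hold its recessed cut-out reset

TASK

The dry block heater has tripped its over-temperature cut-out and starts heating as soon as that is reset, so load it first: stand the two blue-capped sample vials standing just to its right in its two empty wells, one in each. Then take the screwdriver from the tool stand, reach its shaft down through the small red-rimmed hole in the heater's deck and press the recessed reset button fully down; the reset wants a long press, so finish still gripping the screwdriver and holding the button down. Leave the black-capped vials and everything else on the bench where they stand.

Things in the scene. Friction and masses are not known exactly. Their poses are not given: they have to be found in the camera images.
- heater: dry block heater, white and grey, 214 x 214 mm, fixed. Origin: centre of its underside, on the bench. x to its back, y to its left, z up; its sloped panel with display faces -x. White deck 72 mm above the bench; bare metal well block 64 (x) x 156 (y) mm, top 80 mm above the bench, three wells in a row along y at x = +42 mm. The reset hole is in the deck, front right
- well_right (a point): the right-hand one of three round wells in a row in the heater's metal block (seen from its front). The point is the centre of the mouth, 80 mm above the bench; z up. 31 mm diameter, 30 mm deep, straight walls, flat floor, 46 mm apart. A seated vial's centre lies at this point: half of it stands out. Empty at the start
- well_middle (a point): the middle one of three round wells in a row in the heater's metal block (seen from its front). The point is the centre of the mouth, 80 mm above the bench; z up. 31 mm diameter, 30 mm deep, straight walls, flat floor, 46 mm apart. A seated vial's centre lies at this point: half of it stands out. Empty at the start
- well_left (a point): the left-hand one of three round wells in a row in the heater's metal block (seen from its front). The point is the centre of the mouth, 80 mm above the bench; z up. 31 mm diameter, 30 mm deep, straight walls, flat floor, 46 mm apart. A seated vial's centre lies at this point: half of it stands out. Already holds a black-capped vial
- vial_blue_1_centre (a point): a capped glass sample vial, 27.5 mm diameter, 60 mm tall, 32 g, standing upright: glass body 48 mm high, then a 25.6 mm diameter, 12 mm high blue screw cap. The point is its centre, 30 mm above its underside; z is its axis, up. Stands on the bench close to the right of the heater; to be loaded
- vial_blue_2_centre (a point): a capped glass sample vial, 27.5 mm diameter, 60 mm tall, 32 g, standing upright: glass body 48 mm high, then a 25.6 mm diameter, 12 mm high blue screw cap. The point is its centre, 30 mm above its underside; z is its axis, up. Stands there too; to be loaded. The two blue-capped vials are alike and either may go in either empty well
- vial_black_centre (a point): a capped glass sample vial, 27.5 mm diameter, 60 mm tall, 32 g, standing upright: glass body 48 mm high, then a 25.6 mm diameter, 12 mm high black screw cap. The point is its centre, 30 mm above its underside; z is its axis, up. Stands on the bench among the blue-capped ones; not to be moved
- vial_loaded_centre (a point): a capped glass sample vial, 27.5 mm diameter, 60 mm tall, 32 g, standing upright: glass body 48 mm high, then a 25.6 mm diameter, 12 mm high black screw cap. The point is its centre, 30 mm above its underside; z is its axis, up. Already in the left-hand well; not to be moved
- screwdriver_handle (a point): screwdriver upright in the stand, blade down, 183 mm, 70 g. Point on its axis in the red handle (92 mm long, round, up to 24 mm thick), 50 mm above the handle's lower end, 42 mm below its top; z along the tool, up. Straight 6 mm shaft below, 91.5 mm long. The handle rests on the stand's top plate, 104 mm above the bench, the shaft hangs in two 7.8 mm bores: lift it straight up 95 mm to clear it
- screwdriver_tip (a point): the tip of the screwdriver's blade, on the tool's axis, 141.5 mm below the handle point; z as there
- tool_stand: tool stand, grey plates between metal cheeks, 62 (x) x 138 (y) mm, 105 mm high, fixed. Origin: centre of its underside. The screwdriver stands at y = -40 mm, a marker (fixed, top 139 mm above the bench) at y = +37 mm
- reset_hole (a point): centre of the mouth of the reset hole, level with the deck 72 mm above the bench; z up. A plain vertical bore, 12 mm diameter, with a thin red rim round it; the red button fills its bottom, its face 22 mm below this point when not pressed
- reset_button (a joint): travel of the reset button, m: 0 = out, 0.005 = fully down. A spring holds it out: it starts to give at 2 N and is fully down at 6 N, where it meets a firm stop; it springs back when let go
- wash_bottle: white wash bottle with a red cap, 186 mm tall, loose on the bench; origin at the centre of its underside. Not to be moved
- beaker: small glass beaker, 54 mm diameter, 66 mm tall, loose; origin at the centre of its underside. Not to be moved
- timer: small white bench timer, 38 x 64 x 62 mm, loose; origin at the centre of its underside. Not to be moved
- bomb_a: steel pressure vessel with a screw cap, 70 mm diameter, 148 mm tall, loose; origin at the centre of its underside. Not to be moved

How it is judged:
By the outcome, as a careful person would: the job done as asked, in the order asked, and still so for the second after the job is handed in, while the arm keeps its last pose, push and grip.
It also fails if it takes over 72 s, if anything falls off the work surface, if the arm or the gripper's body presses on something with over 40 N, if the wrist force passes 120 N, or if a joint passes its speed limit or range.

ROBOT

A 7-joint arm with a two-finger parallel gripper is mounted at the origin on a cart in front of the work surface, level with it; the furniture and walls round the work are solid. World frame = base frame: x ahead of the robot, y to its left, z up, the work surface at z = 0. Lengths are in m, angles in rad, forces in N, time in s.
With the tool pointing down it reaches from about 0.35 to 0.9 m from the base axis. Payload 8.1 kg.
Tool frame: the origin (TCP) lies between the finger pads; the fingertips stand ahead of it and the grasp point (between the pads) is the TCP (arm.nose_length is the z of the fingertips in the tool frame, in m); z points along the fingers, y is the line along which they close (so a half turn about z gives the same grasp; the last joint's range is limited). The gripper opens to 92 mm and grips with 3 to 60 N. Pads are 19 mm wide; open, the fingers measure 130 mm over their backs; the gripper's body (75 mm by 190 mm) begins 47 mm behind the grasp point.
Start: joints at [1.042, 0.434, 0.025, 1.573, -0.012, 1.134, -0.075], TCP at [0.258, -0.569, 0.246] pointing down, gripper open.
Joint ranges: [-2.62, 2.62], [-0.44, 2.09], [-1.27, 1.32], [0.08, 2.57], [-1.32, 4.46], [0.12, 2], [-2.74, 2.74]. Speed limits (rad/s): [2.22, 2.22, 3.01, 3.01, 3.14, 3.14, 3.14].

INTERFACE

Orientations are given as a rotation vector (axis times angle).
In Python, from cell import sensors, optics, arm gives the robot as it stands.
- The arm moves only by the tool arm_command, never from a script. Its argument "deltas" is one flat list of numbers, 7 for each row, row after row: the turn, a rotation vector about the world's x, y, z as a fraction of full scale, then the shift along the world's x, y, z as a fraction of full scale, then the finger opening in mm, from 0 to 91.8. In form: [wx, wy, wz, dx, dy, dz, fingers, wx, wy, wz, dx, dy, dz, fingers, ...]. A call has 1 to 20 rows; each row is the pose to reach, as a shift and turn from the pose commanded when the call began; what a row does not reach only later rows make up. Full scale, the value 1, is 1 m for a shift and 90 degrees for a turn. A row lasts 1/10 s, in which the tool goes at most 50 mm and 8.59 degrees, less where a joint would pass 70% of its speed; a pose out of reach is approached as far as the arm can. A call with a number of a shift or a turn outside -1 to 1 is refused whole. A call with a gripper value outside its range is refused whole. The fingers move at their own pace and stop on an object; "force" is the grip in N (left out, the last holds). Time passes only in rows, so rows that repeat a pose let the fingers close. It gives the time, the measured TCP pose, the force, the opening and the grip force at its end, in the units of the state.
- sensors.observe(): the state, without advancing time (a new reading comes with each control period).
- optics.get_image(name): name is "scene" or "top" or "wrist"; returns the picture (420x560x3 uint8, blue, green, red); there is no depth.
- optics.calibration(name): a dict with "camera_matrix" (3x3 intrinsics, pixels), "rvec" (rotation vector, rad) and "tvec" (3), from world to camera coordinates, as OpenCV has them. Camera axes: x right, y down, z forward; pixel columns grow to the right and rows downward; lengths in m; the calibration is good to about 2 mm. A picture is of the moment at which its call begins: read the wrist's pose just before it. calibration takes no time and is no camera call; for the wrist camera it gives the pose at the moment of the call.
- arm.sign_off(): hands the job in; it is judged then, once.
The state is a dict: "clock": time; "joints": joint angles; "dq": joint speeds; "joint_efforts": joint torques, N m; "position": TCP position; "ee_rot": TCP orientation; "force": force on the tool from outside, world axes, zero at the start; "ft_torque": the same for the moment, N m; "width": opening from 0.0 (shut) to 1.0 (fully open); "gripper_force": force on a finger pad.
Only numpy, scipy, OpenCV 4.12 (cv2) and the standard library are available. Lean on these libraries where they do the work, as an engineer would, in place of code of your own. Each camera call takes 0.05 s, during which the arm holds its last target. There are 200 camera calls.

## Working session

There is one attempt and no reset: what is moved stays moved. The work goes in short steps, Python scripts to look and compute and a tool call to move; the robot and the scene stay as the last step left them, time stands still between calls to the robot, and variables do not carry over. Pictures are saved under pics/ and viewed, at most 10 in all, crops included, and the job is handed in when it is done.

Besides the shell and the picture viewer there is one more tool, called after "Request:" as name(argument=value, ...) on one line, values as JSON. arm_command: Moves the arm, as the interface text tells. Its arguments: {"type":"object","properties":{"deltas":{"type":"array","items":{"type":"number"}},"force":{"type":"number"}},"required":["deltas"]}

```bash
mkdir -p pics; python3 - <<'E'
from cell import sensors, optics, arm
import cv2
s=sensors.observe(); print(s, arm.nose_length)
for n in("scene","top"):
    cv2.imwrite(f"pics/{n}0.png",optics.get_image(n)); print(n,optics.calibration(n))
E
```

```text
{'clock': 0.0, 'joints': array([ 1.0423939 ,  0.43518688,  0.02496791,  1.57410984, -0.01162308,
        1.13397656, -0.07510498]), 'dq': array([-0.00019034,  0.00016167, -0.00200338,  0.00024344,  0.00074182,
       -0.0012839 , -0.00024422]), 'joint_efforts': array([ 6.04564520e-04, -6.67866755e+01,  9.85356309e-01, -3.14453602e+01,
       -6.04932639e-02,  4.28958668e-02,  2.07225748e-04]), 'position': array([ 0.25791773, -0.5687717 ,  0.24496237]), 'ee_rot': array([-3.06924955e+00, -6.63373539e-01,  6.86155710e-04]), 'force': array([ 0.23017468, -0.66262192, -0.10492959]), 'ft_torque': array([0.04333737, 0.01249171, 0.02544374]), 'gripper_force': 0.0, 'width': 0.9994841894229562} 0.019
scene {'camera_matrix': array([[455.89610997,   0.        , 274.64220587],
       [  0.        , 455.89610997, 208.65990435],
       [  0.        ,   0.        ,   1.        ]]), 'rvec': array([ 1.77072411, -1.08532432,  0.67660082]), 'tvec': array([-0.29302184,  0.3215492 ,  0.73174147])}
top {'camera_matrix': array([[509.75708717,   0.        , 283.86036634],
       [  0.        , 509.75708717, 203.48945616],
       [  0.        ,   0.        ,   1.        ]]), 'rvec': array([ 2.2060401 , -1.99604153,  0.22015988]), 'tvec': array([-0.07106783,  0.57841398,  1.32464479])}
```

View pics/scene0.png

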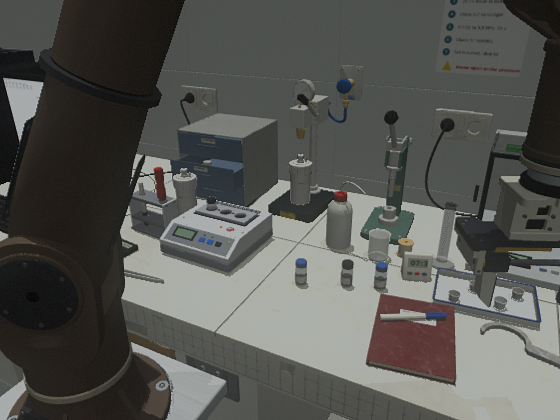

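View pics/top0.png

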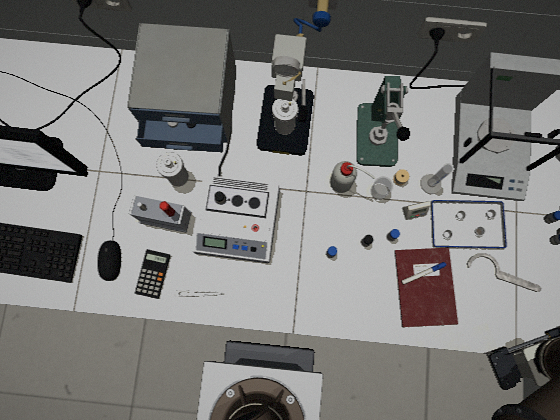

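Scene view: the heater is at (218,230), blue-capped vials at (301,270) and (381,275), and a black one at (347,272). Top view: blue caps at (332,252) and (394,234), black cap at (367,240). The wells are near (220..254,198), the red reset rim near (254,228) and the screwdriver at (165,208).

```bash
cat > h.py <<'E'
import cv2, numpy as np
from cell import sensors, optics, arm
def ray(c,uv):
    R=cv2.Rodrigues(np.array(c["rvec"]))[0]; t=np.array(c["tvec"]).ravel()
    d=R.T@np.linalg.inv(c["camera_matrix"])@np.array([uv[0],uv[1],1.]); return -R.T@t,d
def onz(c,uv,z):
    o,d=ray(c,uv); return o+d*(z-o[2])/d[2]
def proj(c,p):
    return cv2.projectPoints(np.array([p],float),np.array(c["rvec"]),np.array(c["tvec"]),c["camera_matrix"],None)[0].ravel()
def blobs(m,amin=8):
    n,l,s,ce=cv2.connectedComponentsWithStats(m.astype(np.uint8))
    return [(ce[i].round(1),s[i].tolist()) for i in range(1,n) if s[i][4]>=amin]
def masks(im):
    h=cv2.cvtColor(im,cv2.COLOR_BGR2HSV); H,S,V=cv2.split(h)
    return dict(red=((H<8)|(H>172))&(S>130)&(V>70), blue=(H>100)&(H<125)&(S>130)&(V>60))
E
python3 - <<'E'
from h import *
im=cv2.imread("pics/top0.png"); c=optics.calibration("top")
m=masks(im)
for k,z in(("red",.072),("red",.196),("blue",.06)):
    for ce,s in blobs(m[k]): print(k,z,ce,s,onz(c,ce,z).round(3))
g=cv2.resize(im[170:270,120:290],None,fx=4.7,fy=4.7,interpolation=cv2.INTER_CUBIC); cv2.imwrite("pics/crop.png",g)
print(ray(c,(0,0))[0])
w=optics.calibration("wrist"); s=sensors.observe();o,d=ray(w,(280,210));print(o,d,s["position"],w["camera_matrix"])
R=cv2.Rodrigues(s["ee_rot"])[0];print(R.T@(o-s["position"]),R.T@d)
print("R",R.round(3))
E
```

```text
red 0.072 [346.2 168. ] [341, 162, 12, 12, 97] [ 0.697 -0.174  0.072]
red 0.072 [163.7 205.5] [160, 201, 9, 10, 59] [0.543 0.309 0.072]
red 0.072 [255.9 228.8] [254, 227, 5, 4, 12] [0.504 0.054 0.072]
red 0.072 [421.8 286.8] [395, 249, 62, 78, 1823] [ 0.395 -0.394  0.072]
red 0.072 [440.9 250.2] [436, 248, 10, 8, 36] [ 0.496 -0.44   0.072]
red 0.072 [446.8 300.9] [445, 298, 5, 7, 9] [ 0.365 -0.46   0.072]
red 0.072 [445.9 317. ] [444, 315, 4, 5, 11] [ 0.324 -0.459  0.072]
red 0.072 [449.3 321.9] [447, 320, 5, 4, 9] [ 0.313 -0.468  0.072]
red 0.196 [346.2 168. ] [341, 162, 12, 12, 97] [ 0.659 -0.161  0.196]
red 0.196 [163.7 205.5] [160, 201, 9, 10, 59] [0.519 0.277 0.196]
red 0.196 [255.9 228.8] [254, 227, 5, 4, 12] [0.484 0.046 0.196]
red 0.196 [421.8 286.8] [395, 249, 62, 78, 1823] [ 0.385 -0.361  0.196]
red 0.196 [440.9 250.2] [436, 248, 10, 8, 36] [ 0.477 -0.403  0.196]
red 0.196 [446.8 300.9] [445, 298, 5, 7, 9] [ 0.358 -0.421  0.196]
red 0.196 [445.9 317. ] [444, 315, 4, 5, 11] [ 0.321 -0.42   0.196]
red 0.196 [449.3 321.9] [447, 320, 5, 4, 9] [ 0.31  -0.429  0.196]
blue 0.06 [3
[... 671 characters left out ...]
lue 0.06 [244.2 247.5] [242, 246, 6, 5, 22] [0.453 0.081 0.06 ]
blue 0.06 [331.9 250.7] [328, 246, 9, 10, 67] [ 0.467 -0.154  0.06 ]
blue 0.06 [491.5 247. ] [477, 246, 29, 2, 30] [ 0.52  -0.579  0.06 ]
blue 0.06 [438.8 266.1] [432, 262, 14, 9, 61] [ 0.455 -0.44   0.06 ]
[ 0.28562814 -0.03875242  1.41817207]
[ 0.32072405 -0.54099473  0.38390157] [-0.23804243 -0.09378527 -0.96678041] [ 0.25791881 -0.56882156  0.24503546] [[348.48352632   0.         283.88414829]
 [  0.         348.48352632 210.03037605]
 [  0.           0.           1.        ]]
[ 0.06866966  0.00040057 -0.13887744] [-0.25537634 -0.01154139  0.96683709]
R [[ 0.911  0.413 -0.001]
 [ 0.413 -0.911  0.001]
 [-0.    -0.001 -1.   ]]
```

View pics/crop.png

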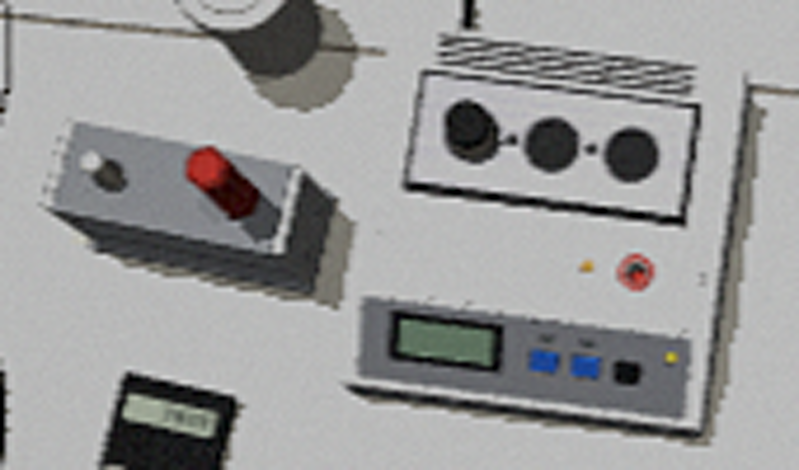

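Top crop: the hole is at crop (635,272), the middle well at (551,144), the right well at (631,155), and the screwdriver at crop (205,165). Next I'll move over the vials, turning the tool so the fingers close along the heater's x.

Request:
arm_command(deltas=[0, 0, 0.7, 0.23, 0.35, 0, 60, 0, 0, 0.7, 0.23, 0.35, 0, 60, 0, 0, 0.7, 0.23, 0.35, 0, 60, 0, 0, 0.7, 0.23, 0.35, 0, 60, 0, 0, 0.7, 0.23, 0.35, 0, 60, 0, 0, 0.7, 0.23, 0.35, 0, 60, 0, 0, 0.7, 0.23, 0.35, 0, 60, 0, 0, 0.7, 0.23, 0.35, 0, 60, 0, 0, 0.7, 0.23, 0.35, 0, 60, 0, 0, 0.7, 0.23, 0.35, 0, 60, 0, 0, 0.7, 0.23, 0.35, 0, 60, 0, 0, 0.7, 0.23, 0.35, 0, 60, 0, 0, 0.7, 0.23, 0.35, 0, 60])

```text
clock: 1.4
position: [0.4873, -0.2207, 0.2456]
ee_rot: [-2.274, -2.167, 0.001]
force: [-0.0, -0.4, 0.5]
width: 0.65
gripper_force: 0.0
```

```bash
python3 - <<'E'
from h import *
s=sensors.observe(); c=optics.calibration("wrist"); im=optics.get_image("wrist"); cv2.imwrite("pics/w1.png",im)
print(s["clock"],s["position"],s["joints"].round(2),cv2.Rodrigues(s["ee_rot"])[0][:,0].round(3))
for ce,q in blobs(masks(im)["blue"],100): print(ce,q,onz(c,ce,.056).round(4))
E
```

```text
1.4 [ 0.48731088 -0.22071118  0.24559672] [ 0.6   0.32 -0.36  1.77  0.13  1.08  0.15] [ 0.048  0.999 -0.   ]
[262.2 119.9] [249, 107, 27, 27, 578] [ 0.471  -0.1533  0.056 ]
```

View pics/w1.png

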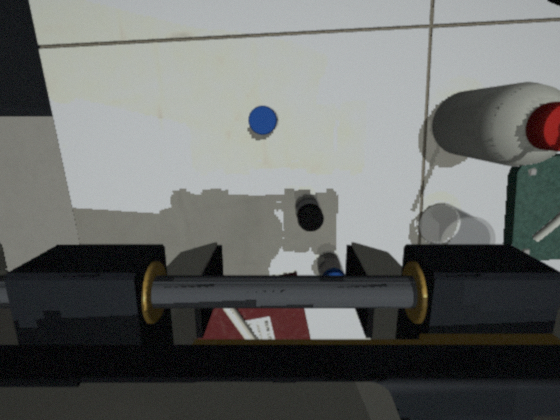

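Wrist view: blue cap A is at (262,120), the black one at (310,215), and blue B is partly hidden by the gripper at (332,272). I'll go down on A and grip it.

Request:
arm_command(deltas=[0, 0, 0, -0.0163, 0.0672, -0.03, 60, 0, 0, 0, -0.0163, 0.0672, -0.06, 60, 0, 0, 0, -0.0163, 0.0672, -0.1, 60, 0, 0, 0, -0.0163, 0.0672, -0.14, 60, 0, 0, 0, -0.0163, 0.0672, -0.17, 60, 0, 0, 0, -0.0163, 0.0672, -0.1916, 60, 0, 0, 0, -0.0163, 0.0672, -0.1916, 60, 0, 0, 0, -0.0163, 0.0672, -0.1916, 60, 0, 0, 0, -0.0163, 0.0672, -0.1916, 15, 0, 0, 0, -0.0163, 0.0672, -0.1916, 15, 0, 0, 0, -0.0163, 0.0672, -0.1916, 15, 0, 0, 0, -0.0163, 0.0672, -0.1916, 15, 0, 0, 0, -0.0163, 0.0672, -0.1916, 15, 0, 0, 0, -0.0163, 0.0672, -0.1916, 15, 0, 0, 0, -0.0163, 0.0672, -0.1916, 15], force=15)

```text
clock: 2.95
position: [0.472, -0.1521, 0.0544]
ee_rot: [2.271, 2.17, 0.0]
force: [-1.2, -0.2, 5.6]
width: 0.281
gripper_force: 15.0
```

Request:
arm_command(deltas=[0, 0, 0, 0, 0, 0.04, 15, 0, 0, 0, 0, 0, 0.08, 15, 0, 0, 0, 0, 0.03, 0.13, 15, 0, 0, 0, 0.02, 0.06, 0.17, 15, 0, 0, 0, 0.04, 0.09, 0.2, 15, 0, 0, 0, 0.058, 0.12, 0.2, 15, 0, 0, 0, 0.058, 0.15, 0.2, 15, 0, 0, 0, 0.058, 0.15, 0.2, 15, 0, 0, 0, 0.058, 0.15, 0.2, 15, 0, 0, 0, 0.058, 0.15, 0.2, 15])

```text
clock: 3.95
position: [0.5295, -0.0034, 0.2537]
ee_rot: [-2.273, -2.169, 0.002]
force: [-0.0, -0.4, -0.9]
width: 0.282
gripper_force: 15.0
```

```bash
python3 - <<'E'
from h import *
s=sensors.observe(); c=optics.calibration("wrist"); im=optics.get_image("wrist"); cv2.imwrite("pics/w2.png",im)
print(s["clock"],s["position"],s["width"],s["force"])
for ce,q in blobs(masks(im)["red"],20): print("red",ce,q,onz(c,ce,.072).round(4))
g=cv2.cvtColor(im,cv2.COLOR_BGR2GRAY)
for ce,q in blobs(g<70,150): print(ce,q,onz(c,ce,.08).round(4))
E
```

```text
3.95 [ 0.52947967 -0.00337064  0.25368482] 0.28249540359219755 [-0.00533501 -0.37109198 -0.93477907]
red [259.2 126.6] [249, 116, 21, 22, 121] [0.5104 0.0583 0.072 ]
red [259.8 126.4] [255, 122, 11, 10, 85] [0.511  0.0584 0.072 ]
[197.6  28.3] [182, 0, 29, 47, 448] [0.4659 0.1386 0.08  ]
[305.4  94.1] [293, 0, 79, 153, 676] [0.5521 0.0835 0.08  ]
[335.3   5.3] [318, 0, 36, 14, 367] [0.5782 0.1501 0.08  ]
[520.2   0.6] [481, 0, 77, 3, 157] [0.726  0.1464 0.08  ]
[335.3  53.8] [318, 35, 36, 39, 1101] [0.5778 0.1141 0.08  ]
[195.5  75.5] [191, 66, 11, 19, 151] [0.4602 0.1027 0.08  ]
[521.  157.6] [475, 84, 85, 143, 10868] [0.7424 0.0205 0.08  ]
[265.2 330.4] [0, 95, 560, 325, 85041] [ 0.5038 -0.1439  0.08  ]
[334.  111.3] [317, 94, 35, 36, 976] [0.5763 0.0682 0.08  ]
[200.6 129.5] [195, 121, 12, 18, 195] [0.4596 0.0584 0.08  ]
```

View pics/w2.png

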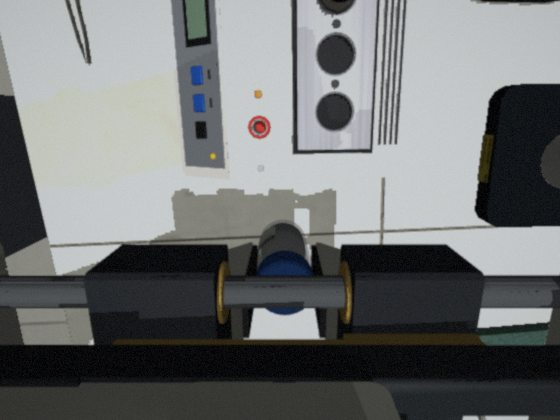

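Wrist view: the right well is at (334,111), the middle well at (335,54), and the reset hole at (259,127). The vial is held between the pads at (286,270). I'll check how it's centred before placing it.

```bash
python3 - <<'E'
from h import *
im=cv2.imread("pics/w2.png"); c=optics.calibration("wrist"); p=sensors.observe()["position"]
print("tcp px",proj(c,p),"cap top px",proj(c,p+[0,0,.0055]),"bottom",proj(c,p+[0,-.00,-.0544]))
for ce,q in blobs(masks(im)["blue"],60): print(ce,q)
for r in range(222,262,6): print(r,im[r,252:316:3].mean(1).astype(int))
E
```

```text
tcp px [283.44090165 280.17445907] cap top px [283.42029392 286.07686904] bottom [283.58696632 238.33901285]
[196.6  74.9] [191, 66, 12, 19, 204]
[198.7 102.7] [193, 94, 12, 18, 190]
[284.2 269. ] [261, 261, 48, 14, 468]
[284.1 310. ] [268, 308, 33, 6, 139]
222 [129 129 129 131 131 132 125 106 105  92  86  92 105 105 159 203 202 202
 205 165 132 133]
228 [131 126 129 131 115  93  62  60  42  35  39  38  39  42  37 101 154 204
 202 166 132 133]
234 [127 125 125  95  62  60  53  51  48  45  47  45  47  45  45  40  43  90
 125  96  70  70]
240 [129 124 121  60  46  29  49  49  52  48  52  52  51  50  50  48  46  72
 122 129 132 129]
246 [ 37  19  67  37  47  50  51  51  53  51  52  50  52  54  51  48  51  50
 146 165  29  27]
252 [  0   7  60  59  50  52  47  44  29  25  22  20  22  23  40  48  50  49
 122 182  28  10]
258 [  5   4  61  61  41  24  28  24  26  25  24  18  26  25  23  16  18  26
 107 149  17   5]
```

```bash
python3 - <<'E'
from h import *
im=cv2.imread("pics/w2.png"); c=optics.calibration("wrist"); p=sensors.observe()["position"]
g=cv2.resize(im[200:330,220:350],None,fx=4.5,fy=4.5,interpolation=cv2.INTER_CUBIC)
g=np.clip(g*1.6,0,255).astype(np.uint8)
t=np.linspace(0,2*np.pi,60)
for dz,r,col in((-.0544,.01375,(0,255,0)),(.0056,.0128,(0,255,255)),(-.0064,.01375,(255,0,255))):
    q=np.array([(proj(c,p+[r*np.cos(a),-.0014+r*np.sin(a),dz])-[220,200])*4.5 for a in t])
    cv2.polylines(g,[q.astype(np.int32)],True,col,1)
cv2.imwrite("pics/w2c.png",g)
E
```

```text
(no output)
```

View pics/w2c.png

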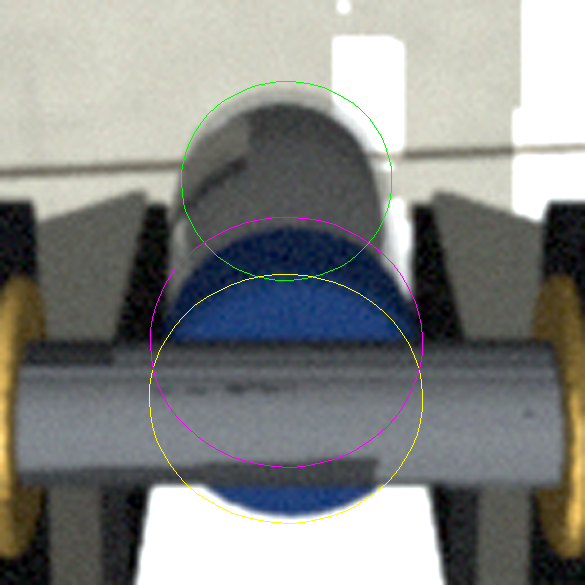

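Crop: cap and body match the outlines drawn for an untilted vial, within about 1 mm, so the vial is held upright. Next I'll move above the middle well.

Request:
arm_command(deltas=[0, 0, 0, 0.0485, 0.04, -0.02, 15, 0, 0, 0, 0.0485, 0.08, -0.04, 15, 0, 0, 0, 0.0485, 0.1187, -0.07, 15, 0, 0, 0, 0.0485, 0.1187, -0.095, 15, 0, 0, 0, 0.0485, 0.1187, -0.11, 15, 0, 0, 0, 0.0485, 0.1187, -0.11, 15, 0, 0, 0, 0.0485, 0.1187, -0.11, 15])

```text
clock: 4.7
position: [0.5786, 0.1155, 0.1444]
ee_rot: [2.273, 2.168, -0.001]
force: [-0.0, -0.1, -0.5]
width: 0.285
gripper_force: 15.0
```

```bash
python3 - <<'E'
from h import *
s=sensors.observe(); print(s["position"],s["force"],cv2.Rodrigues(s["ee_rot"])[0].round(4))
E
```

```text
[0.5786272  0.11553369 0.14435768] [-0.0241735  -0.09819833 -0.45434306] [[ 4.720e-02  9.989e-01 -2.000e-04]
 [ 9.989e-01 -4.720e-02 -4.000e-04]
 [-4.000e-04 -2.000e-04 -1.000e+00]]
```

Position is on target within 0.6 mm. Inserting.

Request:
arm_command(deltas=[0, 0, 0, -0.0006, 0, -0.006, 15, 0, 0, 0, -0.0006, 0, -0.012, 15, 0, 0, 0, -0.0006, 0, -0.018, 15, 0, 0, 0, -0.0006, 0, -0.024, 15, 0, 0, 0, -0.0006, 0, -0.03, 15, 0, 0, 0, -0.0006, 0, -0.035, 15, 0, 0, 0, -0.0006, 0, -0.038, 15, 0, 0, 0, -0.0006, 0, -0.038, 15, 0, 0, 0, -0.0006, 0, -0.038, 15])

```text
clock: 5.6
position: [0.5778, 0.1168, 0.1062]
ee_rot: [2.271, 2.17, 0.0]
force: [-0.1, 0.8, 0.2]
width: 0.28
gripper_force: 15.0
```

Request:
arm_command(deltas=[0, 0, 0, 0, -0.001, -0.0015, 15, 0, 0, 0, 0, -0.001, -0.0015, 15, 0, 0, 0, 0, -0.001, -0.0015, 45, 0, 0, 0, 0, -0.001, -0.0015, 45, 0, 0, 0, 0, -0.001, -0.0015, 45, 0, 0, 0, 0, -0.001, -0.0015, 45, 0, 0, 0, 0, -0.001, 0.03, 50, 0, 0, 0, 0, -0.001, 0.07, 60, 0, 0, 0, 0, -0.05, 0.11, 60, 0, 0, 0, -0.02, -0.1, 0.14, 60, 0, 0, 0, -0.03, -0.15, 0.14, 60, 0, 0, 0, -0.04, -0.2, 0.14, 60, 0, 0, 0, -0.05, -0.25, 0.14, 60, 0, 0, 0, -0.05, -0.3, 0.14, 60, 0, 0, 0, -0.05, -0.35, 0.14, 60, 0, 0, 0, -0.05, -0.39, 0.14, 60, 0, 0, 0, -0.05, -0.39, 0.14, 60, 0, 0, 0, -0.05, -0.39, 0.14, 60, 0, 0, 0, -0.05, -0.39, 0.14, 60])

```text
clock: 7.5
position: [0.5279, -0.2721, 0.246]
ee_rot: [-2.27, -2.17, -0.001]
force: [0.2, 1.0, 0.2]
width: 0.653
gripper_force: 0.0
```

```bash
python3 - <<'E'
from h import *
s=sensors.observe(); c=optics.calibration("wrist"); im=optics.get_image("wrist")
print(s["clock"],s["position"],s["width"],"tcp px",proj(c,s["position"]))
for ce,q in blobs(masks(im)["blue"],60): print(ce,q,onz(c,ce,.056).round(4))
t=optics.get_image("top"); ct=optics.calibration("top")
for ce,q in blobs(masks(t)["blue"],20): print("top",ce,q,onz(ct,ce,.106).round(4))
E
```

```text
7.5 [ 0.52791204 -0.27209192  0.24601288] 0.6526549737509644 tcp px [283.42153289 280.22965012]
[292.5 237.5] [281, 226, 24, 24, 441] [ 0.5346 -0.3192  0.056 ]
[310.4 319.3] [281, 312, 76, 27, 146] [ 0.5501 -0.4119  0.056 ]
[233.3 330.1] [224, 320, 20, 19, 205] [ 0.4671 -0.4212  0.056 ]
top [321.3  15.4] [313, 11, 17, 10, 133] [ 1.1337 -0.0658  0.106 ]
top [303.3  24.1] [294, 18, 25, 15, 103] [ 1.1009 -0.017   0.106 ]
top [236.1 198.3] [232, 194, 10, 10, 70] [0.5745 0.113  0.106 ]
top [485. 201.] [473, 201, 25, 1, 25] [ 0.633  -0.5419  0.106 ]
top [557.  214.5] [554, 211, 6, 9, 40] [ 0.6155 -0.7308  0.106 ]
top [235.4 246.4] [233, 245, 6, 4, 23] [0.4475 0.0996 0.106 ]
top [244.2 247.5] [242, 246, 6, 5, 22] [0.447  0.0766 0.106 ]
top [491.5 247. ] [477, 246, 29, 2, 30] [ 0.5122 -0.5605  0.106 ]
```

Vial 1 is seated; in the top view its cap reads (0.5745, 0.113) at z 0.106. Now I'll grip B.

Request:
arm_command(deltas=[0, 0, 0, 0.0067, -0.0465, -0.03, 60, 0, 0, 0, 0.0067, -0.0465, -0.06, 60, 0, 0, 0, 0.0067, -0.0465, -0.1, 60, 0, 0, 0, 0.0067, -0.0465, -0.14, 60, 0, 0, 0, 0.0067, -0.0465, -0.17, 60, 0, 0, 0, 0.0067, -0.0465, -0.1918, 60, 0, 0, 0, 0.0067, -0.0465, -0.1918, 60, 0, 0, 0, 0.0067, -0.0465, -0.1918, 60, 0, 0, 0, 0.0067, -0.0465, -0.1918, 15, 0, 0, 0, 0.0067, -0.0465, -0.1918, 15, 0, 0, 0, 0.0067, -0.0465, -0.1918, 15, 0, 0, 0, 0.0067, -0.0465, -0.1918, 15, 0, 0, 0, 0.0067, -0.0465, -0.1918, 15, 0, 0, 0, 0.0067, -0.0465, -0.1918, 15, 0, 0, 0, 0.0067, -0.0465, -0.1918, 15], force=15)

```text
clock: 9.1
position: [0.5345, -0.32, 0.0547]
ee_rot: [2.271, 2.17, -0.0]
force: [-1.5, -0.5, 5.7]
width: 0.28
gripper_force: 15.0
```

Request:
arm_command(deltas=[0, 0, 0, 0, 0, 0.04, 15, 0, 0, 0, 0, 0, 0.08, 15, 0, 0, 0, 0, 0.02, 0.12, 15, 0, 0, 0, 0, 0.06, 0.15, 15, 0, 0, 0, 0, 0.1, 0.16, 15, 0, 0, 0, 0, 0.15, 0.16, 15, 0, 0, 0, 0, 0.2, 0.16, 15, 0, 0, 0, 0, 0.25, 0.16, 15, 0, 0, 0, 0.02, 0.29, 0.15, 15, 0, 0, 0, 0.03, 0.33, 0.13, 15, 0, 0, 0, 0.0418, 0.365, 0.11, 15, 0, 0, 0, 0.0418, 0.3874, 0.09, 15, 0, 0, 0, 0.0418, 0.3874, 0.09, 15, 0, 0, 0, 0.0418, 0.3874, 0.09, 15, 0, 0, 0, 0.0418, 0.3874, 0.09, 15])

```text
clock: 10.6
position: [0.5766, 0.0663, 0.1447]
ee_rot: [2.272, 2.168, -0.0]
force: [-0.0, -0.4, 0.0]
width: 0.277
gripper_force: 15.0
```

Request:
arm_command(deltas=[0, 0, 0, -0.0003, 0.0008, -0.006, 15, 0, 0, 0, -0.0003, 0.0008, -0.012, 15, 0, 0, 0, -0.0003, 0.0008, -0.018, 15, 0, 0, 0, -0.0003, 0.0008, -0.024, 15, 0, 0, 0, -0.0003, 0.0008, -0.03, 15, 0, 0, 0, -0.0003, 0.0008, -0.035, 15, 0, 0, 0, -0.0003, 0.0008, -0.039, 15, 0, 0, 0, -0.0003, 0.0008, -0.039, 15, 0, 0, 0, -0.0003, 0.0008, -0.039, 15])

```text
clock: 11.5
position: [0.576, 0.0685, 0.1053]
ee_rot: [2.271, 2.17, 0.0]
force: [0.4, -0.1, -0.5]
width: 0.278
gripper_force: 15.0
```

Request:
arm_command(deltas=[0, 0, 0, 0, -0.0005, -0.0008, 45, 0, 0, 0, 0, -0.0005, -0.0008, 45, 0, 0, 0, 0, -0.0005, -0.0008, 45, 0, 0, 0, 0, -0.0005, -0.0008, 45, 0, 0, 0, 0, 0, 0.03, 50, 0, 0, 0, 0, 0, 0.07, 60, 0, 0, 0, -0.01, 0.03, 0.11, 60, 0, 0, 0, -0.02, 0.06, 0.15, 60, 0, 0, 0, -0.04, 0.1, 0.18, 60, 0, 0, 0, -0.056, 0.14, 0.195, 60, 0, 0, 0, -0.056, 0.14, 0.195, 60, 0, 0, 0, -0.056, 0.14, 0.195, 60, 0, 0, 0, -0.056, 0.14, 0.195, 60, 0, 0, 0, -0.056, 0.14, 0.195, 60])

```text
clock: 12.9
position: [0.5203, 0.2067, 0.2995]
ee_rot: [2.274, 2.168, -0.002]
force: [-0.3, 0.1, 0.0]
width: 0.652
gripper_force: 0.0
```

```bash
python3 - <<'E'
from h import *
s=sensors.observe(); c=optics.calibration("wrist"); im=optics.get_image("wrist"); cv2.imwrite("pics/w3.png",im)
print(s["clock"],s["position"],s["width"])
for ce,q in blobs(masks(im)["red"],20): print("red",ce,q,onz(c,ce,.196).round(4))
t=optics.get_image("top"); ct=optics.calibration("top")
for ce,q in blobs(masks(t)["blue"],20): print("top",ce,q,onz(ct,ce,.106).round(4))
E
```

```text
12.9 [0.52034633 0.20668328 0.29949805] 0.6524388901927035
red [282.1 110.5] [265, 94, 35, 33, 849] [0.5228 0.2796 0.196 ]
top [321.2  15.6] [313, 11, 17, 10, 139] [ 1.1331 -0.0656  0.106 ]
top [303.2  24.1] [294, 18, 25, 15, 109] [ 1.1009 -0.0167  0.106 ]
top [236.  198.4] [232, 194, 10, 10, 70] [0.5742 0.1133 0.106 ]
top [252.8 200.3] [249, 196, 9, 9, 67] [0.5736 0.0685 0.106 ]
top [485. 201.] [473, 201, 25, 1, 25] [ 0.633  -0.5419  0.106 ]
top [557.  214.5] [554, 211, 6, 9, 41] [ 0.6155 -0.7308  0.106 ]
top [448.5 246. ] [434, 245, 30, 2, 30] [ 0.5036 -0.4495  0.106 ]
top [243.9 247.5] [241, 246, 7, 4, 23] [0.4469 0.0774 0.106 ]
top [491.5 247. ] [477, 246, 29, 2, 30] [ 0.5122 -0.5605  0.106 ]
top [438.7 266.1] [432, 262, 14, 9, 61] [ 0.4491 -0.426   0.106 ]
```

View pics/w3.png

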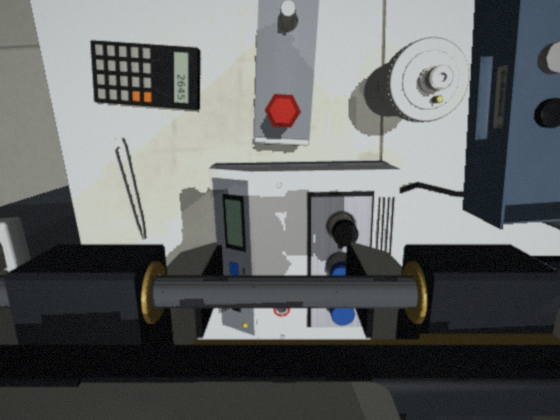

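Wrist view: the screwdriver handle is a red hexagon at (282,110) and the marker is at (288,12). Both blue vials are in their wells at about (340,272) and (342,315). Next I'll grip the handle.

Request:
arm_command(deltas=[0, 0, 0, 0.0025, 0.04, 0, 60, 0, 0, 0, 0.0025, 0.0735, -0.02, 60, 0, 0, 0, 0.0025, 0.0735, -0.05, 60, 0, 0, 0, 0.0025, 0.0735, -0.08, 60, 0, 0, 0, 0.0025, 0.0735, -0.11, 60, 0, 0, 0, 0.0025, 0.0735, -0.13, 60, 0, 0, 0, 0.0025, 0.0735, -0.1435, 60, 0, 0, 0, 0.0025, 0.0735, -0.1435, 60, 0, 0, 0, 0.0025, 0.0735, -0.1435, 60, 0, 0, 0, 0.0025, 0.0735, -0.1435, 10, 0, 0, 0, 0.0025, 0.0735, -0.1435, 10, 0, 0, 0, 0.0025, 0.0735, -0.1435, 10, 0, 0, 0, 0.0025, 0.0735, -0.1435, 10, 0, 0, 0, 0.0025, 0.0735, -0.1435, 10, 0, 0, 0, 0.0025, 0.0735, -0.1435, 10, 0, 0, 0, 0.0025, 0.0735, -0.1435, 10], force=40)

```text
clock: 14.6
position: [0.5226, 0.2819, 0.157]
ee_rot: [2.271, 2.17, 0.001]
force: [-0.7, -0.1, 1.5]
width: 0.255
gripper_force: 40.0
```

Request:
arm_command(deltas=[0, 0, 0, 0, 0, 0.01, 10, 0, 0, 0, 0, 0, 0.025, 10, 0, 0, 0, 0, 0, 0.04, 10, 0, 0, 0, 0, 0, 0.055, 10, 0, 0, 0, 0, 0, 0.07, 10, 0, 0, 0, 0, 0, 0.085, 10, 0, 0, 0, 0, 0, 0.1, 10, 0, 0, 0, 0, 0, 0.115, 10, 0, 0, 0, 0, 0, 0.13, 10, 0, 0, 0, 0, 0, 0.13, 10, 0, 0, 0, 0, 0, 0.13, 10, 0, 0, 0, 0, 0, 0.13, 10])

```text
clock: 15.8
position: [0.522, 0.2815, 0.286]
ee_rot: [-2.271, -2.17, 0.002]
force: [-0.8, 0.0, -1.5]
width: 0.255
gripper_force: 40.0
```

Request:
arm_command(deltas=[0, 0, 0, 0, -0.03, 0, 10, 0, 0, 0, 0, -0.07, 0, 10, 0, 0, 0, 0, -0.11, 0, 10, 0, 0, 0, -0.0113, -0.15, 0, 10, 0, 0, 0, -0.0113, -0.19, 0, 10, 0, 0, 0, -0.0113, -0.215, -0.01, 10, 0, 0, 0, -0.0113, -0.221, -0.03, 10, 0, 0, 0, -0.0113, -0.221, -0.04, 10, 0, 0, 0, -0.0113, -0.221, -0.04, 10, 0, 0, 0, -0.0113, -0.221, -0.04, 10, 0, 0, 0, -0.0113, -0.221, -0.04, 10])

```text
clock: 16.9
position: [0.5115, 0.0621, 0.2475]
ee_rot: [2.269, 2.172, 0.002]
force: [0.4, 0.2, -0.4]
width: 0.256
gripper_force: 40.0
```

```bash
python3 - <<'E'
from h import *
s=sensors.observe(); c=optics.calibration("wrist"); im=optics.get_image("wrist"); cv2.imwrite("pics/w4.png",im)
print(s["clock"],s["position"],s["width"],s["force"])
p=s["position"]
for ce,q in blobs(masks(im)["red"],15): print("red",ce,q,onz(c,ce,.072).round(4))
print("hole px",proj(c,[.5107,.0584,.072]),"tip px",proj(c,p+[0,-.002,-.1445]),"below",proj(c,p+[0,-.002,-.173]))
g=cv2.resize(im[130:260,220:350],None,fx=4.5,fy=4.5,interpolation=cv2.INTER_CUBIC); cv2.imwrite("pics/w4c.png",g)
E
```

```text
16.9 [0.51150191 0.06208221 0.24751285] 0.2561443411197075 [ 0.36110753  0.22338996 -0.44213554]
red [282.4 196.3] [273, 189, 20, 19, 89] [0.5105 0.0605 0.072 ]
red [282.2 195.7] [278, 193, 9, 6, 42] [0.5103 0.0611 0.072 ]
red [282.9 324.7] [248, 309, 72, 30, 1740] [ 0.5049 -0.0736  0.072 ]
hole px [282.74689134 198.55549709] tip px [283.54449151 204.81850125] below [283.53272667 197.34121631]
```

View pics/w4c.png

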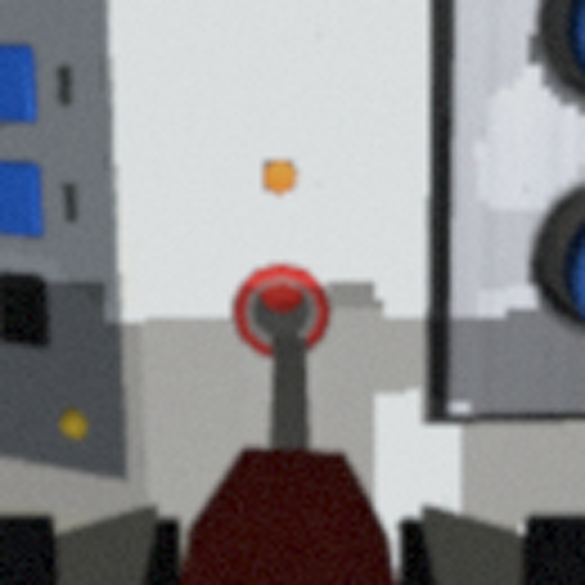

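Crop: the red ring is centred at crop (282,310), which is pixel (282.7,198.9). The shaft comes up along crop column ~289 and its tip overlaps the hole. I'll locate the tip more closely.

```bash
python3 - <<'E'
from h import *
im=cv2.imread("pics/w4.png")
print(im[190:214,276:292].mean(2).astype(int))
print((im[190:214,276:292,2].astype(int)-im[190:214,276:292,1])) 
E
```

```text
[[160 132 120 114 114 115 111 115 113 114 112 124 165 203 221 219]
 [126 113 113 121 122 130 131 130 123 119 110 114 126 167 203 219]
 [114 120 124 128 129 130 130 129 134 128 119 117 114 124 166 203]
 [109 118 120 119 114 111 101 102 118 118 111 109 105 100 114 154]
 [ 99 107 103  94  88  86  82  84  85  91  94  97  99  88  82  97]
 [103  88  76  80  80  84  83  81  78  78  72  88  99  99  84  75]
 [100  76  71  74  75  76  74  74  74  70  66  71  96 100  87  71]
 [ 90  70  65  71  70  68  65  61  61  60  62  70  88  96  92  74]
 [ 85  66  63  62  68  65  61  62  60  63  66  71  84 103  99  84]
 [ 86  68  65  64  64  69  64  66  63  63  70  69  85 103 102  86]
 [ 92  69  66  70  67  71  65  67  69  64  67  71  92 105 100  82]
 [ 96  73  69  66  69  68  70  68  69  66  66  77 102 108  97  78]
 [107  91  77  70  65  69  71  68  69  69  71  88 108 105  88  74]
 [108 107  93  78  68  70  64  68  66  68  88 102 105  99  83  79]
 [ 99 109 111  97  81  64  64  63  63  64  91 103 102  85  74  90]
 [ 87 101 110 108  84  57  60  59  59  60  68  75  81  72  89 119]
 [ 81  84  95  99  80  57  5
[... 1417 characters left out ...]
  -1  -1   2  21  58  95  83]
 [ 50  18   2   1   0   2   0   0   0   1   1  11  46  90  97  60]
 [ 86  52  18   5   1   2  -2  -1  -2   1   0  16  61  90  63  25]
 [ 90  88  61  40  20   3   4   0   1   2   1  10  49  55  25   6]
 [ 48  84  97  79  37   7  -1   0  -1   1   3   2  21  18   6   0]
 [ 14  37  61  65  36   5   2  -1   0   0   1   0   6   3   3   0]
 [  0  10  15  20  18   7   2   0   0   0  -1  -1  -1  -2   0   0]
 [ -2   1   1   1   2   0   0  -1   1  -2   1  -1  -2  -1   0  -1]
 [ -1  -1  -1  -1  -1   2   2   1   1   0  -1  -1  -2   0  -1   2]
 [ -1  -3   1   0   1   2   0  -1   0   0  -1   0   1  -1   1  -2]
 [  1   1   1  -1   2  -1  -1   0  -1   0   0   2   1   1   0   1]]
```

The tip sits at about (284,203.5), as predicted. I'll correct by (-1, -1.8) mm and lower it into the hole.

Request:
arm_command(deltas=[0, 0, 0, -0.001, -0.0018, -0.008, 10, 0, 0, 0, -0.001, -0.0018, -0.018, 10, 0, 0, 0, -0.001, -0.0018, -0.026, 10, 0, 0, 0, -0.001, -0.0018, -0.032, 10, 0, 0, 0, -0.001, -0.0018, -0.037, 10, 0, 0, 0, -0.001, -0.0018, -0.042, 10, 0, 0, 0, -0.001, -0.0018, -0.047, 10, 0, 0, 0, -0.001, -0.0018, -0.047, 10, 0, 0, 0, -0.001, -0.0018, -0.047, 10], force=60)

```text
clock: 17.85
position: [0.5102, 0.0591, 0.1999]
ee_rot: [-2.271, -2.17, -0.0]
force: [0.5, 0.5, -0.7]
width: 0.252
gripper_force: 60.0
```

Free in the bore, with the tip at about z = 0.055. Pressing now.

Request:
arm_command(deltas=[0, 0, 0, 0.0003, 0.001, -0.003, 10, 0, 0, 0, 0.0003, 0.001, -0.005, 10, 0, 0, 0, 0.0003, 0.001, -0.007, 10, 0, 0, 0, 0.0003, 0.001, -0.009, 10, 0, 0, 0, 0.0003, 0.001, -0.01, 10, 0, 0, 0, 0.0003, 0.001, -0.01, 10, 0, 0, 0, 0.0003, 0.001, -0.01, 10])

```text
clock: 18.55
position: [0.5106, 0.0602, 0.1901]
ee_rot: [2.271, 2.17, 0.001]
force: [-1.2, 0.3, 4.3]
width: 0.249
gripper_force: 60.0
```

Request:
arm_command(deltas=[0, 0, 0, 0, 0, -0.001, 10, 0, 0, 0, 0, 0, -0.002, 10, 0, 0, 0, 0, 0, -0.002, 10, 0, 0, 0, 0, 0, -0.002, 10])

```text
clock: 18.95
position: [0.5109, 0.0603, 0.1886]
ee_rot: [2.271, 2.17, 0.002]
force: [-0.9, -0.7, 10.6]
width: 0.254
gripper_force: 60.0
```

Request:
arm_command(deltas=[0, 0, 0, 0, 0, -0.001, 10, 0, 0, 0, 0, 0, -0.0015, 10, 0, 0, 0, 0, 0, -0.0015, 10, 0, 0, 0, 0, 0, -0.0015, 10, 0, 0, 0, 0, 0, -0.0015, 10, 0, 0, 0, 0, 0, -0.0015, 10, 0, 0, 0, 0, 0, -0.0015, 10, 0, 0, 0, 0, 0, -0.0015, 10, 0, 0, 0, 0, 0, -0.0015, 10, 0, 0, 0, 0, 0, -0.0015, 10])

```text
clock: 19.95
position: [0.5114, 0.0605, 0.1881]
ee_rot: [2.27, 2.169, 0.003]
force: [-3.1, 1.1, 20.8]
width: 0.254
gripper_force: 60.1
```

```bash
python3 - <<'E'
from h import *
im=optics.get_image("wrist"); c=optics.calibration("wrist")
for ce,q in blobs(masks(im)["blue"],60): print(ce,q,onz(c,ce,.106).round(3))
cv2.imwrite("pics/w5.png",im[100:340,180:400].repeat(2,0).repeat(2,1))
s=sensors.observe();print(s["clock"],s["force"],s["position"],s["gripper_force"])
E
```

```text
[385.  137.2] [365, 117, 41, 41, 1358] [0.577 0.114 0.106]
[208.1 152.5] [201, 143, 15, 21, 265] [0.466 0.11  0.106]
[210.2 183.4] [204, 174, 14, 20, 248] [0.466 0.09  0.106]
[382.1 206.5] [363, 187, 39, 39, 1161] [0.577 0.07  0.106]
20.0 [-4.18298446 -0.99702561 20.50086975] [0.51134722 0.0605291  0.18810422] 60.0555145740509
```

View pics/w5.png

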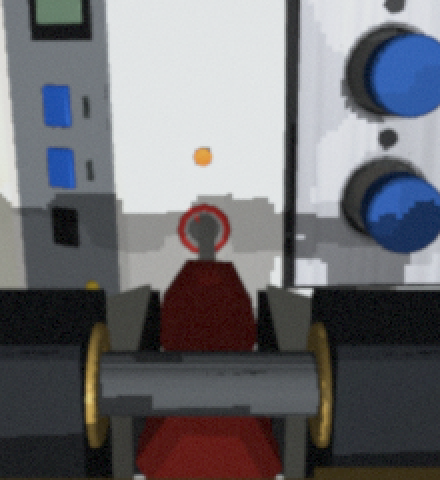

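The shaft stands inside the red ring at crop (205,228). Both blue vials are seated, and the push is a firm 20 N against the stop. Handing in.

```bash
python3 -c "
from cell import arm
print(arm.sign_off())"
```

```text
the job is handed in; nothing more can be done
None
```

I loaded both blue-capped vials into the empty wells, and the gripped screwdriver is holding the reset button down with about 20 N (6 N presses it fully); I handed the job in at about 20 s, with no verdict returned.

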